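# Register the muffin tray and bring the red topping jar to the front

### The job

Get the decorating corner ready: first push the muffin tray snugly into the corner stop, so that it sits square against both bars. Then turn the topping carousel until the red-lidded jar stands at the front, in line with the yellow pointer, and finish while holding it there: keep a firm hold of the carousel or its jar so that it stays still, and do not let go. Do not disturb the jam jar, the piping nozzle or the spatula.

Things in the scene. Friction and masses are not known exactly. Their poses are not given: they have to be found in the camera images.
- tray_mid (a point): Centre of the loose open muffin tray, 20 mm above the table. White square tray, 120 x 120 mm, 40 mm high with upright solid sides, about 0.2 to 0.45 kg, slides flat on the table; four muffins stand in it, up to 67 mm above the table, not reaching beyond its sides. Its axes are parallel to the tray's sides, z up.
- jig: Fixed aluminium corner stop: two bars 18 mm thick and 30 mm high at right angles on the table. Origin: the inner corner at table level. The stop faces of the bars are the planes x = 0 (bar lies on +x, runs from y = -106 to +18 mm) and y = 0 (bar lies on +y, runs from x = -106 to 0 mm) of its frame. A seated tray has its centre at x = -60, y = -60 mm in this frame, sides parallel to its axes.
- stand: Fixed foot of the topping carousel. Origin: on the turning axis, at table level. A yellow pointer strip with an arrow tip lies on the table and sticks out from under the turntable along the foot's own -x axis to 165 mm from the axis: that is the front.
- carousel: The turntable: a white disc of 108 mm radius, top 28 mm above the table, with four closed jars fixed in place on it, every 90 degrees at 75 mm from the axis (red, white, blue and white lids), and a small steel button in the middle (28 mm wide, top 44 mm above the table). It turns freely either way about its upright axis with a little friction (about 0.05 N m) and stays where it is left. Origin on the axis at table level; the red-lidded jar lies along its own -x axis.
- red_lid (a point): Centre of the red-lidded jar on its own axis, 98 mm above the table. Jar body 48 mm across, from 28 to 92 mm above the table; red lid 52 mm across, from 92 to 110 mm. The jar is fixed to the turntable and travels on a circle of 75 mm radius about the turning axis; clear room of over 50 mm to the neighbouring jars.
- front (a point): Fixed point where red_lid must come: 75 mm from the turning axis above the yellow pointer, 98 mm above the table.
- jam_mid (a point): Bystander: jam jar with green lid, 60 mm across, 85 mm tall, loose; point on its axis half-way up.
- nozzle: Bystander: small metal cone (piping nozzle), 32 mm across, 45 mm tall, loose; origin at the centre of its underside.
- spatula: Bystander: spatula lying flat on the table, 200 mm long along its own x axis, loose; origin under its middle.
Not all that is in view belongs to the job. Of the things like the part that bears tray_mid, leave any that is black, pink or purple; of the rest the larger one is meant.

How it is judged:
On the way, in this order (a step that is already met when the one before it is completed fails the run):
1. the tray sits square against both bars of the corner stop (x of tray_mid in the frame of jig between -0.064 and -0.055 m and y of tray_mid in the frame of jig between -0.064 and -0.055 m and angle between the x axis of tray_mid and the x axis of jig, either way round below 0.04 rad and height (world z) of tray_mid below 0.026 m), for 0.3 s.
2. the red-lidded jar stands at the front, over the pointer, still and held by the fingers (horizontal distance between red_lid and front below 0.012 m and angular speed of carousel below 0.05 rad/s and contact force between the fingers and carousel above 2 N), for 0.3 s.
At the end, for the whole second after the job is handed in: Tray flat, its centre within 4 mm of its seat at both bars and parallel to them within 0.04 rad; red lid within 12 mm of the front point over the pointer; turntable still (below 0.05 rad/s); the fingers bear on it with more than 2 N (all of step 1 and all of step 2); the arm keeps its last pose, push and grip.
It fails at once if the green-lidded jam jar is moved more than 20 mm (distance of jam_mid from where it was at the start of the episode above 0.02 m).
It fails at once if the piping nozzle is moved more than 20 mm (distance of nozzle from where it was at the start of the episode above 0.02 m).
It fails at once if the spatula is moved more than 20 mm (distance of spatula from where it was at the start of the episode above 0.02 m).
It fails at once if the tray is tipped (angle between tray_mid's own z axis and vertical above 0.3 rad).
It also fails if it takes over 64 s, if anything falls off the work surface, if the arm or the gripper's body presses on something with over 40 N, if the wrist force passes 120 N, or if a joint passes its speed limit or range.

### The arm

A 6-joint arm with a two-finger parallel gripper is mounted at the origin on the work surface. World frame = base frame: x ahead of the robot, y to its left, z up, the work surface at z = 0. Lengths are in m, angles in rad, forces in N, time in s.
With the tool pointing down it reaches from about 0.375 to 0.9 m from the base axis. Payload 3.1 kg.
Tool frame: the origin (TCP) lies on the centre line of the jaws, within the pads' length; the fingertips stand 11 mm ahead of it and the grasp point (between the pads) lies 8 mm behind it; x points along the fingers, y is the direction in which the jaws open and shut, and the axes are right-handed (so a half turn about x gives the same grasp; the last joint's range is limited). The gripper opens to 87 mm and grips with 3 to 60 N. Pads are 19 mm wide; open, the fingers measure 117 mm over their backs; the gripper's body (75 mm by 190 mm) begins 51 mm behind the grasp point.
Start: joints at [1.143, 0.527, 1.433, -0, 1.181, -0.178], TCP at [0.154, 0.606, 0.209] pointing down, gripper open.
Joint ranges: [-3.08, 3.08], [-0.75, 2.2], [0.22, 2.44], [-1.43, 4.57], [0, 2.65], [-2.85, 2.85]. Speed limits (rad/s): [2.79, 2.79, 3.14, 3.14, 3.14, 3.14].

### API

Orientations are given as a unit quaternion [x, y, z, w].
In Python, from rig import robot, camera, camera_info gives the robot as it stands.
- The arm moves only by the shell command python3 -m inch 'ROWS' [FORCE]. ROWS is JSON, a list that holds one entry, the list of rows, each a list of 5 numbers: the shift along the tool's x, y, z in cm, then the turn about the tool's x in rad, then the opening, from 0 (shut) to 1 (fully open). A call has 1 to 8 rows; each row shifts and turns the pose as measured when the row begins, along the tool's axes as they then stand; what a row does not reach is not made up. A row lasts 1/12 s, in which the tool goes at most 41.7 mm and 7.16 degrees, less where a joint would pass 70% of its speed; a pose out of reach is approached as far as the arm can. A call with a gripper value outside its range is refused whole. The fingers move at their own pace and stop on an object; FORCE is the grip in N (left out, the last holds). Time passes only in rows, so rows that do not move let the fingers close. It gives the time, the measured TCP pose, the force and the opening at its end, in the units of the state.
- robot.get_obs(): the state, without advancing time (a new reading comes with each control period).
- camera(name): name is "side" or "top" or "wrist"; returns the picture (384x512x3 uint8, red, green, blue); there is no depth.
- camera_info(name): a dict with "camera_matrix" (3x3 intrinsics, pixels), "rvec" (rotation vector, rad) and "tvec" (3), from world to camera coordinates, as OpenCV has them. Camera axes: x right, y down, z forward; pixel columns grow to the right and rows downward; lengths in m; the calibration is good to about 2 mm. The wrist camera is an equidistant fisheye: a pixel r from the principal point sees the ray r / f radians off the axis. A picture is of the moment at which its call begins: read the wrist's pose just before it. camera_info takes no time and is no camera call; for the wrist camera it gives the pose at the moment of the call.
- robot.hand_in(): hands the job in, once; it reports no verdict.
The state is a dict: "time": time; "q": joint angles; "joint_velocities": joint speeds; "joint_torque": joint torques, N m; "position": TCP position; "tool_rot": TCP orientation; "ft_force": force on the tool from outside, world axes, zero at the start; "moment": the same for the moment, N m; "grip_width": finger opening in m.
Only numpy, scipy, OpenCV 4.12 (cv2) and the standard library are available. Lean on these libraries where they do the work, as an engineer would, in place of code of your own. Each camera call takes 0.05 s, during which the arm holds its last target. There are 200 camera calls.

## Working session

There is one attempt and no reset: what is moved stays moved. The work goes in short steps, Python scripts to look and compute and a shell command to move; the robot and the scene stay as the last step left them, time stands still between calls to the robot, and variables do not carry over. Pictures are saved under pics/ and viewed, about 8 in all and at most 12, crops included, and the job is handed in when it is done.

```bash
mkdir -p pics; python3 - <<'E'
from rig import robot,camera,camera_info
import cv2,numpy as np
print(robot.get_obs())
for n in("top","side"):
    cv2.imwrite(f"pics/{n}0.png",camera(n)[:,:,::-1])
    i=camera_info(n);print(n,i)
E
```

```text
{'time': 0.0, 'q': array([ 1.14247721e+00,  5.28473163e-01,  1.43387869e+00,  4.31964482e-07,
        1.18137876e+00, -1.78512897e-01]), 'joint_velocities': array([-7.70818388e-04, -8.31703423e-05, -5.55556362e-04,  1.81170535e-05,
       -7.20722581e-04, -1.52137818e-03]), 'joint_torque': array([-3.18910897e-04, -4.40037417e+01, -1.76589525e+01,  6.33050082e-02,
        5.82530466e-02, -1.65989582e-04]), 'position': array([0.1541755 , 0.60491834, 0.20847486]), 'tool_rot': array([ 0.08736907,  0.70182381, -0.0888117 ,  0.70137185]), 'ft_force': array([ 0.18319596, -0.16906255,  1.28647079]), 'moment': array([0.0195572 , 0.03574094, 0.05967848]), 'grip_width': 0.08685849464754193}
top {'camera_matrix': array([[401.71137821,   0.        , 262.98792083],
       [  0.        , 401.71137821, 186.84699574],
       [  0.        ,   0.        ,   1.        ]]), 'rvec': array([ 2.11986346, -2.17824627,  0.11589176]), 'tvec': array([0.11386989, 0.52703971, 1.05384947])}
side {'camera_matrix': array([[369.35847398,   0.        , 257.90988202],
       [  0.        , 369.35847398, 194.15686534],
       [  0.        ,   0.        ,   1.        ]]), 'rvec': array([ 2.18965213, -0.03276823,  0.00768844]), 'tvec': array([-0.51474012,  0.14677598,  0.89226882])}
```

View pics/top0.png

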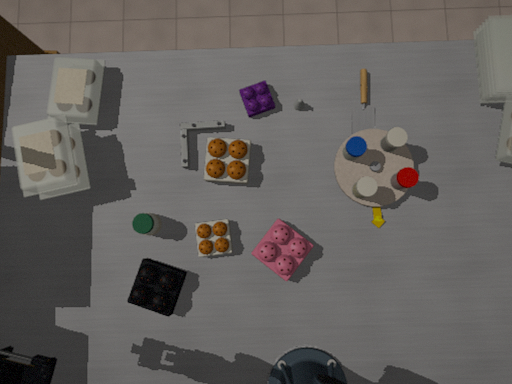

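View pics/side0.png

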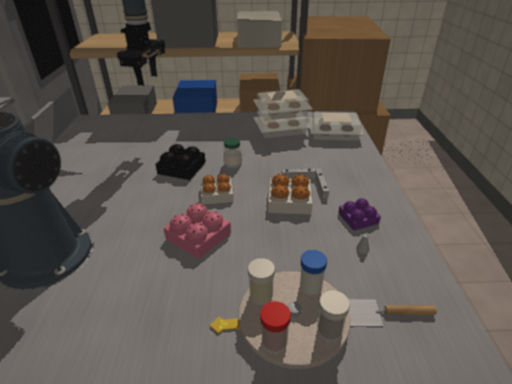

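The top view shows the white tray at about (228,160), the jig corner at about (187,128), the carousel at about (375,167) with the red lid at (407,177), and the pointer tip at (378,226). The jam jar is at (145,224), the nozzle at (299,105) and the spatula at about (363,95). Next I'll zoom in for exact corners.

```bash
python3 - <<'E'
import cv2,numpy as np
a=cv2.imread("pics/top0.png")
l=cv2.resize(a[110:200,170:260],(540,540),interpolation=cv2.INTER_CUBIC)
r=cv2.resize(a[60:240,325:425],None,fx=3,fy=3,interpolation=cv2.INTER_CUBIC)
c=np.zeros((540,840,3),np.uint8);c[:,:540]=l;c[:,540:]=r
cv2.imwrite("pics/crop0.png",c[:, :800] if 0 else cv2.resize(c,None,fx=.95,fy=.95))
E
```

```text
(no output)
```

View pics/crop0.png

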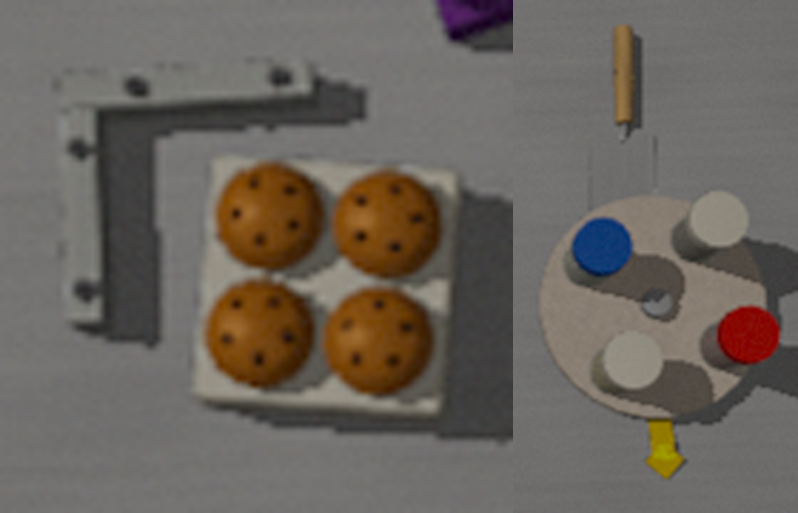

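```bash
cat > h.py <<'E'
from rig import robot,camera,camera_info
import cv2,numpy as np
from scipy.spatial.transform import Rotation as R
def px2w(n,uv,z):
    i=camera_info(n);M=cv2.Rodrigues(i["rvec"])[0];c=-M.T@i["tvec"]
    uv=np.atleast_2d(np.array(uv,float));d=(np.c_[uv,np.ones(len(uv))]@np.linalg.inv(i["camera_matrix"]).T)@M
    return (c+d*((z-c[2])/d[:,2])[:,None])[:,:2]
def pose():
    o=robot.get_obs();return np.array(o["position"]),R.from_quat(o["tool_rot"]).as_matrix(),o
E
python3 - <<'E'
from h import *
np.set_printoptions(precision=4,suppress=True)
L=lambda p:np.array(p)/5.7+[170,110]
Q=lambda p:(np.array(p)-[513,0])/2.85+[325,60]
t=px2w("top",L([(213,157),(462,172),(440,413),(195,402)]),.04);print("tray",t,t.mean(0))
for k in range(4):
    d=t[(k+1)%4]-t[k];print(np.linalg.norm(d),np.degrees(np.arctan2(d[1],d[0]))%90)
j=px2w("top",L([(98,108),(316,95),(102,322),(58,75),(315,65),(68,320)]),.03);print("jig",j)
for a,b in((0,1),(2,0),(3,4),(5,3)):
    d=j[b]-j[a];print(np.linalg.norm(d),np.degrees(np.arctan2(d[1],d[0])))
b=px2w("top",Q([(657,301)]),.044)[0];p=px2w("top",Q([(666,478)]),.002)[0];r=px2w("top",Q([(749,335)]),.11)[0]
print("axis",b,"tip",p,"red",r,np.linalg.norm(p-b),np.linalg.norm(r-b))
f=b+(p-b)/np.linalg.norm(p-b)*.075
print("front",f,[np.degrees(np.arctan2(*(v-b)[::-1])) for v in(p,r)])
for n,q,z in(("jam",(145,224),.085),("noz",(299,105),.02)):print(n,px2w("top",[q],z))
for n in("side",):
  i=camera_info(n)
  for P in([*b,.044],[*r,.11],[*p,0],[*t[0],.04],[*j[0],.03]):
    print(cv2.projectPoints(np.array([P]),i["rvec"],i["tvec"],i["camera_matrix"],None)[0].ravel())
P,M,o=pose();print(P,M)
E
```

```text
tray [[0.6696 0.2483]
 [0.6586 0.1287]
 [0.5423 0.1417]
 [0.5509 0.2579]] [0.6054 0.1942]
0.12012580067500497 84.7301512992676
0.11702801237107704 83.61208858662812
0.11652459142010924 85.77459297064867
0.11913723717046014 85.37317927003522
jig [[0.6984 0.3058]
 [0.7016 0.1993]
 [0.5925 0.3041]
 [0.7155 0.3253]
 [0.7166 0.1996]
 [0.594  0.3206]]
0.10650595006858843 -88.28514577661176
0.10584567992190987 0.8998486030825039
0.12574316648980374 -89.5118246022012
0.12161935432424612 2.256552969480616
axis [ 0.5776 -0.2043] tip [ 0.4122 -0.2138] red [ 0.5336 -0.2652] 0.16561196162476166 0.07510443087238652
front [ 0.5027 -0.2086] [np.float64(-176.7293405123508), np.float64(-125.81929863677392)]
jam [[0.4361 0.4036]]
noz [[ 0.7604 -0.0074]]
[293.1118 307.1804]
[272.7353 312.8906]
[208.5205 327.6398]
[308.3138 179.2453]
[314.8173 171.5586]
[0.1542 0.605  0.2086] [[-0.0008  0.2472  0.969 ]
 [-0.0018  0.969  -0.2472]
 [-1.     -0.0019 -0.0004]]
```

The measurements agree with each other:

| Item | Position (m) | Yaw |
|---|---|---|
| Tray centre | (0.606, 0.194) | −5° |
| Jig inner corner | (0.699, 0.306) | +1.3° |
| Seat | about (0.640, 0.245) | |
| Carousel axis | (0.578, −0.204) | |

The red jar has to turn −51° to reach the front. I'll push the tray +y first with both fingers open, then +x.

```bash
cat > go.py <<'E'
import sys;from h import *
# target x y z yaw(deg of tool y) -> remaining shift in tool axes (cm), turn (rad)
P,M,o=pose();x,y,z,a=map(float,sys.argv[1:5])
d=M.T@(np.array([x,y,z])-P)*100
yaw=np.degrees(np.arctan2(M[1,1],M[0,1]))
print("t%.2f"%o["time"],"P",P.round(4),"yaw %.1f"%yaw,"need cm",d.round(2),"turn %.3f"%(-np.radians(a-yaw)),"F",np.round(o["ft_force"],1),"w %.4f"%o["grip_width"],"q6 %.2f"%o["q"][5])
E
python3 -m inch '[[[0,-2.2,3.3,0,1],[0,-2.2,3.3,0,1],[0,-2.2,3.3,0,1],[0,-2.2,3.3,0,1],[0,-2.2,3.3,0,1],[0,-2.2,3.3,0,1],[0,-2.2,3.3,0,1],[0,-2.2,3.3,0,1]]]'; python3 go.py .606 .1 .15 1.3
```

```text
time: 0.77
position: [0.3675, 0.3665, 0.2043]
tool_rot: [0.082, 0.704, -0.083, 0.7]
ft_force: [0.8, 0.4, 0.0]
grip_width: 0.0872
t0.77 P [0.3675 0.3665 0.2043] yaw 76.6 need cm [  5.32 -20.41  29.39] turn 1.315 F [0.8 0.4 0. ] w 0.0872 q6 -0.77
```

```bash
python3 -m inch '[[[0,-2.2,3.3,0,1],[0,-2.2,3.3,0,1],[0,-2.2,3.3,0,1],[0,-2.2,3.3,0,1],[0,-2.2,3.3,0,1],[0,-2.2,3.3,0,1],[0,-2.2,3.3,0,1],[0,-2.2,3.3,0,1]]]' >/dev/null
python3 -m inch '[[[0,0,0,0.12,1],[0,0,0,0.12,1],[0,0,0,0.12,1],[0,0,0,0.12,1],[0,0,0,0.12,1],[0,0,0,0.12,1],[0,0,0,0.12,1],[0,0,0,0.12,1]]]'>/dev/null; python3 go.py .6 .1 .15 1.3
```

```text
t2.10 P [0.596  0.1074 0.1953] yaw 19.2 need cm [4.53 0.2  0.84] turn 0.312 F [-0.4  0.5  0.2] w 0.0869 q6 -0.34
```

```bash

python3 -m inch '[[[0,0,0,0.12,1],[0,0,0,0.12,1],[0,0,0,0.09,1],[1,0,0,0,1]]]'>/dev/null; python3 go.py .606 .1 .024 1.3
```

```text
t2.43 P [0.5958 0.1073 0.1846] yaw -0.7 need cm [16.05  1.27  0.65] turn -0.035 F [ 0.6 -0.2 -0.2] w 0.0872 q6 0.01
```

```bash

python3 -m inch '[[[2,0.6,0.4,-0.035,1],[3,0.6,0.3,0,1],[3,0,0,0,1],[3,0,0,0,1],[3,0,0,0,1],[1.5,0,0,0,1],[0.3,0,0,0,1]]]'>/dev/null; python3 go.py .606 .1 .024 1.3
python3 - <<'E'
from h import *
cv2.imwrite("pics/t1.png",cv2.resize(camera("top")[90:250,140:340,::-1],None,fx=3,fy=3))
E
```

```text
t3.02 P [0.6044 0.0994 0.0153] yaw 2.5 need cm [-0.87  0.15 -0.05] turn 0.020 F [-0.2  0.8  0.2] w 0.0870 q6 -0.06
```

View pics/t1.png

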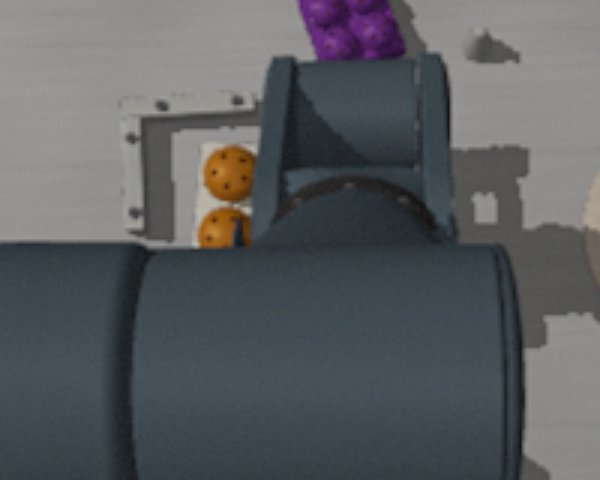

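The arm hides the tray but nothing has been disturbed. I'll lift slightly and push in slow steps, watching the force.

```bash

python3 -m inch '[[[-0.8,0,0,0.02,1],[0,0,-1,0,1],[0,0,-1,0,1],[0,0,-1,0,1],[0,0,-0.8,0,1],[0,0,-0.8,0,1]]]'; python3 go.py .606 .174 .024 1.3
```

```text
time: 3.57
position: [0.607, 0.1487, 0.029]
tool_rot: [0.492, 0.506, -0.497, 0.505]
ft_force: [-0.1, 0.1, 0.5]
grip_width: 0.0872
t3.57 P [0.607  0.1487 0.029 ] yaw 1.3 need cm [ 0.49 -0.04 -2.54] turn -0.001 F [-0.1  0.1  0.5] w 0.0872 q6 0.04
```

```bash

python3 -m inch '[[[0,0,-0.6,0,1],[0,0,-0.6,0,1],[0,0,-0.5,0,1]]]'; python3 go.py .606 .174 .024 1.3
```

```text
time: 3.82
position: [0.6068, 0.1694, 0.0304]
tool_rot: [0.491, 0.507, -0.496, 0.506]
ft_force: [0.2, -2.4, -1.0]
grip_width: 0.087
t3.82 P [0.6068 0.1694 0.0304] yaw 1.5 need cm [ 0.64 -0.06 -0.46] turn 0.003 F [ 0.2 -2.4 -1. ] w 0.0870 q6 0.07
```

```bash

python3 -m inch '[[[0.4,0,-0.3,0,1],[0,0,-0.3,0,1]]]'; python3 -m inch '[[[0,0,-0.3,0,1]]]';python3 -m inch '[[[0,0,-0.3,0,1]]]'
```

```text
time: 3.98
position: [0.6074, 0.1751, 0.0278]
tool_rot: [0.49, 0.506, -0.495, 0.508]
ft_force: [0.8, -1.7, -0.4]
grip_width: 0.0871
time: 4.07
position: [0.6072, 0.1782, 0.0276]
tool_rot: [0.49, 0.506, -0.495, 0.508]
ft_force: [-0.5, -1.3, -1.1]
grip_width: 0.0868
time: 4.15
position: [0.6073, 0.1809, 0.0275]
tool_rot: [0.49, 0.506, -0.496, 0.509]
ft_force: [0.5, -2.6, 2.3]
grip_width: 0.0868
```

```bash

for i in 1 ; do python3 -m inch '[[[0,0,-0.3,0,1]]]' | grep -E "pos|ft"; done; python3 -m inch '[[[0,0,-0.3,0,1]]]'| grep -E "pos|ft"; python3 -m inch '[[[0,0,-0.3,0,1]]]'| grep -E "pos|ft"; python3 go.py .606 .174 .024 1.3
```

```text
position: [0.6074, 0.1837, 0.0275]
ft_force: [-0.9, -3.5, 2.5]
position: [0.6075, 0.1865, 0.0275]
ft_force: [0.7, -3.0, 1.5]
position: [0.6076, 0.1894, 0.0275]
ft_force: [0.0, -3.1, 2.4]
t4.40 P [0.6076 0.1894 0.0275] yaw 1.6 need cm [ 0.37 -0.2   1.54] turn 0.006 F [ 0.  -3.1  2.4] w 0.0871 q6 0.11
```

The finger is further along than expected for a tray that hasn't seated, so I'll look.

```bash

python3 - <<'E'
from h import *
a=camera("wrist")[:,:,::-1];b=camera("side")[:,:,::-1]
c=np.zeros((384,800,3),np.uint8);c[:,:512]=a;c[:,512:]=cv2.resize(b[120:260,200:305],(288,384))
cv2.imwrite("pics/w2.png",c)
E
```

```text
(no output)
```

View pics/w2.png

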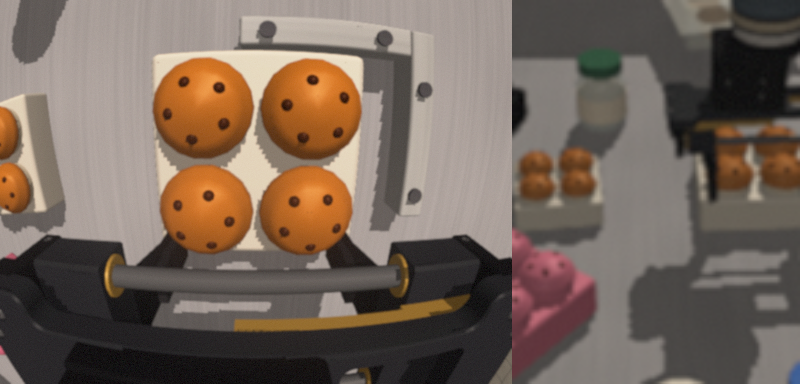

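The wrist view shows the tray upright and square to the fingers. Its far edge is at row ~56, at or nearly at the y-bar, and there's a gap to the x-bar on the right. I'll work this out in numbers.

```bash
cat >> h.py <<'E'
def wpx(uv,z):
    i=camera_info("wrist");M=cv2.Rodrigues(i["rvec"])[0];c=-M.T@i["tvec"];K=i["camera_matrix"]
    p=(np.atleast_2d(np.array(uv,float))-K[:2,2])/K[0,0];r=np.linalg.norm(p,axis=1)[:,None]
    d=np.c_[p/r*np.sin(r),np.cos(r)]@M
    return (c+d*((z-c[2])/d[:,2])[:,None])[:,:2]
E
python3 - <<'E'
from h import *
np.set_printoptions(precision=4,suppress=True)
print(wpx([(153,57),(362,57),(356,190),(160,250)],.04))
print(wpx([(410,54),(402,213),(365,50),(434,34),(241,17),(241,45)],.03))
E
```

```text
[[0.5474 0.2989]
 [0.6621 0.3024]
 [0.665  0.2257]
 [0.5459 0.1819]]
[[0.6979 0.3112]
 [0.7051 0.2076]
 [0.6674 0.3087]
 [0.716  0.3283]
 [0.5948 0.3228]
 [0.5954 0.3058]]
```

```bash
python3 -m inch '[[[0,0,-0.3,0,1]]]'| grep -E "pos|ft"; python3 -m inch '[[[0,0,-0.3,0,1]]]'| grep -E "pos|ft"; python3 -m inch '[[[0,0,-0.2,0,1]]]'| grep -E "pos|ft";python3 -m inch '[[[0,0,-0.2,0,1]]]'| grep -E "pos|ft"; python3 go.py .606 .174 .024 1.3
```

```text
position: [0.6076, 0.1927, 0.0275]
ft_force: [-0.5, -3.0, 2.2]
position: [0.6078, 0.194, 0.0275]
ft_force: [2.0, -14.3, 1.6]
position: [0.6078, 0.1939, 0.0275]
ft_force: [0.6, -11.6, 2.7]
position: [0.6079, 0.1937, 0.0276]
ft_force: [-0.9, -8.2, 3.1]
t4.83 P [0.6079 0.1937 0.0276] yaw 1.9 need cm [ 0.4  -0.25  1.96] turn 0.010 F [-0.9 -8.2  3.1] w 0.0870 q6 0.13
```

The tray stopped firmly at TCP y=0.194, about 10–15 mm beyond my estimate. I'll check the contact from the side.

```bash

python3 - <<'E'
from h import *
a=camera("wrist")[:,:,::-1];b=camera("side")[:,:,::-1]
c=np.zeros((480,800,3),np.uint8);c[:,:400]=cv2.resize(a[0:280,130:450],(400,350)) is None or cv2.copyMakeBorder(cv2.resize(a[0:280,130:450],(400,350)),0,130,0,0,cv2.BORDER_CONSTANT);c[:,400:]=cv2.resize(b[140:236,250:330],(400,480),interpolation=cv2.INTER_CUBIC)
cv2.imwrite("pics/w3.png",c)
i=camera_info("side")
P,M,o=pose()
for s in(-1,1):
  for h in(.0365+.005,.05,.058):
    for q in (.0095,-.0095):
      X=P+M@np.array([.011,s*h,q]);uv=cv2.projectPoints(X[None],i["rvec"],i["tvec"],i["camera_matrix"],None)[0].ravel()
      print(s,h,q,X.round(3),((uv-[250,140])*5+[400,0]).round())
E
```

```text
-1 0.041499999999999995 0.0095 [0.567 0.183 0.017] [523. 298.]
-1 0.041499999999999995 -0.0095 [0.566 0.202 0.017] [519. 279.]
-1 0.05 0.0095 [0.558 0.182 0.017] [508. 298.]
-1 0.05 -0.0095 [0.558 0.201 0.017] [505. 279.]
-1 0.058 0.0095 [0.55  0.182 0.017] [493. 299.]
-1 0.058 -0.0095 [0.55  0.201 0.017] [491. 280.]
1 0.041499999999999995 0.0095 [0.65  0.185 0.017] [669. 292.]
1 0.041499999999999995 -0.0095 [0.649 0.204 0.016] [663. 273.]
1 0.05 0.0095 [0.658 0.186 0.017] [684. 292.]
1 0.05 -0.0095 [0.658 0.205 0.016] [678. 273.]
1 0.058 0.0095 [0.666 0.186 0.017] [698. 291.]
1 0.058 -0.0095 [0.666 0.205 0.016] [692. 272.]
```

View pics/w3.png

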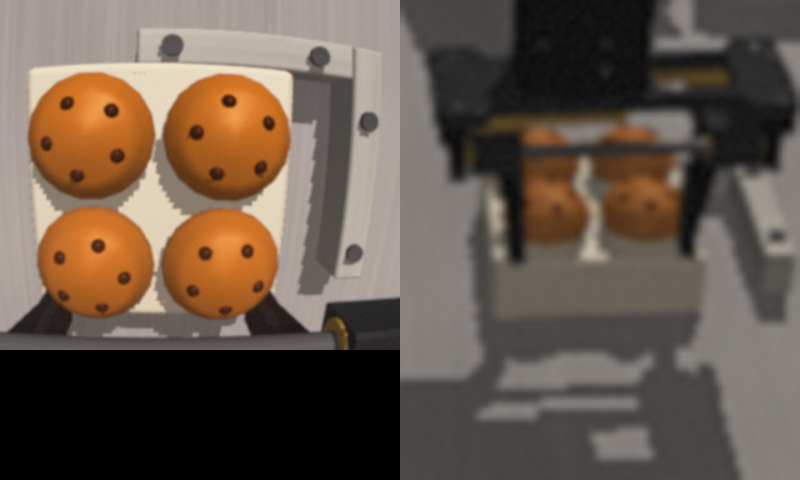

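Oddly, the fingertips appear to be inside the tray's near wall. The tray is upright and stopped against the y-bar. I'll relax, lift straight up and re-measure.

```bash
python3 -m inch '[[[0,0,0.1,0,1],[-1,0,0,0,1],[-2,0,0,0,1],[-3,0,0,0,1],[-3,0,0,0,1]]]'| grep -E "pos|ft"
python3 -m inch '[[[0,-3,3,0,1],[0,-3,3,0,1],[0,-3,3,-0.12,1],[0,-2,2,-0.12,1],[0,-2,2,-0.12,1],[0,0,0,-0.12,1],[0,0,0,-0.12,1],[0,0,0,0,1]]]'| grep -E "pos|ft"; python3 go.py .52 .245 .12 91.3
python3 - <<'E'
from h import *
cv2.imwrite("pics/t4.png",cv2.resize(camera("top")[90:200,160:290,::-1],None,fx=5,fy=5,interpolation=cv2.INTER_CUBIC))
E
```

```text
position: [0.6018, 0.1962, 0.1126]
ft_force: [0.8, -0.3, -0.4]
position: [0.4865, 0.0629, 0.1277]
ft_force: [0.7, 0.9, -0.2]
t6.02 P [0.4865 0.0629 0.1277] yaw 37.6 need cm [  0.73  13.76 -12.39] turn -0.938 F [ 0.7  0.9 -0.2] w 0.0867 q6 -0.75
```

View pics/t4.png

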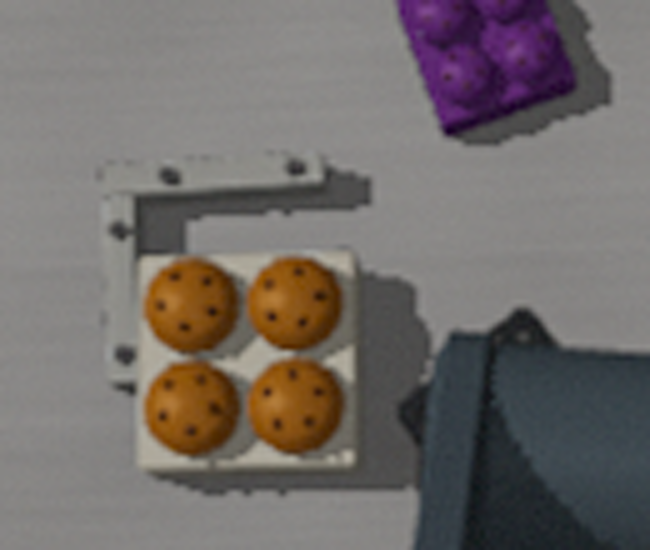

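The tray now lies flush on the y-bar and upright. What's left is to slide it +x.

```bash
python3 - <<'E'
from h import *
L=lambda p:np.array(p)/5+[160,90]
t=px2w("top",L([(139,255),(356,250),(356,467),(139,469)]),.04);print(t,t.mean(0))
print(px2w("top",L([(134,193),(323,183),(325,155),(101,163),(108,383)]),.03))
E
python3 -m inch '[[[0,0,0,-0.12,1],[0,0,0,-0.12,1],[0,0,0,-0.12,1],[0,0,0,-0.12,1],[0,0,0,-0.12,1],[0,0,0,-0.12,1],[0,0,0,-0.12,1],[0,0,0,-0.1,1]]]'|grep -E "pos|ft"; python3 go.py .51 .24 .12 91.3
```

```text
[[0.661593   0.30215189]
 [0.660758   0.18301256]
 [0.54096859 0.18495263]
 [0.54322507 0.30247612]] [0.60163617 0.2431483 ]
[[0.69938793 0.3068831 ]
 [0.70181326 0.20165943]
 [0.71776215 0.20031993]
 [0.71710937 0.32527347]
 [0.59273551 0.32146373]]
position: [0.4903, 0.0707, 0.1296]
ft_force: [0.5, -0.1, 0.2]
t6.73 P [0.4903 0.0707 0.1296] yaw 92.3 need cm [ 1.05 16.83  2.63] turn 0.017 F [ 0.5 -0.1  0.2] w 0.0871 q6 -1.70
```

```bash
python3 -m inch '[[[0,3,0.3,0,1],[0,3,0.3,0,1],[0,3,0.3,0,1],[0,3,0.3,0,1],[0,2.5,0.2,0,1],[0,1,0,0,1]]]'|grep -E "pos|ft"; python3 go.py .508 .242 .02 91.3
```

```text
position: [0.5026, 0.236, 0.1316]
ft_force: [0.4, 0.1, -0.0]
t7.23 P [0.5026 0.236  0.1316] yaw 91.0 need cm [11.18  0.49  0.38] turn -0.005 F [ 0.4  0.1 -0. ] w 0.0868 q6 -1.36
```

```bash
python3 -m inch '[[[2,0.3,0,0,1],[3,0.2,0,0,1],[3,0,0,0,1],[2,0,0,0,1],[0.7,0,0,0,1],[0,0,0,0,1]]]'|grep -E "pos|ft"; python3 go.py .508 .242 .02 91.3
```

```text
position: [0.5083, 0.2561, 0.0239]
ft_force: [0.1, 0.5, 0.2]
t7.73 P [0.5083 0.2561 0.0239] yaw 90.6 need cm [ 0.36 -1.42 -0.05] turn -0.013 F [0.1 0.5 0.2] w 0.0869 q6 -1.33
```

```bash
python3 -m inch '[[[0.3,-1,0,0,1],[0,-0.8,0,0,1],[0,-0.2,0,-0.012,1],[0,0,0.7,0,1],[0,0,0.7,0,1],[0,0,0.7,0,1]]]'|grep -E "pos|ft"; python3 go.py .580 .236 .02 91.3;python3 -m inch '[[[0,0,0.5,0,1],[0,0,0.5,0,1],[0,0,0.5,0,1]]]'|grep -E "pos|ft"; python3 go.py .580 .236 .02 91.3
```

```text
position: [0.5321, 0.2351, 0.0254]
ft_force: [0.3, 0.7, 0.1]
t8.23 P [0.5321 0.2351 0.0254] yaw 91.1 need cm [ 0.68 -0.01  4.77] turn -0.004 F [0.3 0.7 0.1] w 0.0872 q6 -1.39
position: [0.5449, 0.233, 0.0262]
ft_force: [-4.6, -0.2, 3.4]
t8.48 P [0.5449 0.233  0.0262] yaw 91.0 need cm [0.7  0.22 3.5 ] turn -0.005 F [-4.6 -0.2  3.4] w 0.0871 q6 -1.39
```

```bash
python3 -m inch '[[[0.3,0.1,0.6,0,1],[0,0.1,0.6,0,1],[0,0,0.6,0,1],[0,0,0.6,0,1]]]'|grep -E "pos|ft"; python3 -m inch '[[[0,0,0.5,0,1],[0,0,0.5,0,1]]]'|grep -E "pos|ft";python3 -m inch '[[[0,0,0.3,0,1],[0,0,0.3,0,1]]]'|grep -E "pos|ft"; python3 go.py .580 .236 .02 91.3
```

```text
position: [0.5537, 0.2328, 0.027]
ft_force: [-3.2, -2.3, 0.9]
position: [0.5624, 0.233, 0.0268]
ft_force: [-5.2, -1.7, 5.3]
position: [0.5671, 0.2332, 0.0268]
ft_force: [-7.2, -1.7, 7.6]
t9.15 P [0.5671 0.2332 0.0268] yaw 91.0 need cm [0.65 0.26 1.32] turn -0.005 F [-7.2 -1.7  7.6] w 0.0871 q6 -1.40
```

```bash
python3 -m inch '[[[0,0.1,0.5,0,1],[0,0,0.5,0,1]]]'|grep -E "pos|ft"; python3 -m inch '[[[0,0,0.5,0,1]]]'|grep -E "pos|ft";python3 -m inch '[[[0,0,0.4,0,1]]]'|grep -E "pos|ft"; python3 -m inch '[[[0,0,0.4,0,1]]]'|grep -E "pos|ft";  python3 go.py .580 .236 .02 91.3
python3 - <<'E'
from h import *
a=camera("wrist")[:,:,::-1];b=camera("top")[:,:,::-1]
c=np.zeros((420,800,3),np.uint8);c[:384,:400]=a[:,60:460];c[:,400:]=cv2.resize(b[105:205,165:260],(400,420),interpolation=cv2.INTER_CUBIC)
cv2.imwrite("pics/w5.png",c)
E
```

```text
position: [0.5708, 0.2335, 0.0269]
ft_force: [-10.0, -3.3, 11.6]
position: [0.573, 0.2334, 0.027]
ft_force: [-7.7, -2.4, 8.7]
position: [0.5744, 0.2335, 0.0271]
ft_force: [-9.9, -1.5, 9.3]
position: [0.5743, 0.2335, 0.0271]
ft_force: [-12.2, -3.1, 11.8]
t9.57 P [0.5743 0.2335 0.0271] yaw 91.0 need cm [0.68 0.24 0.62] turn -0.005 F [-12.2  -3.1  11.8] w 0.0870 q6 -1.41
```

View pics/w5.png

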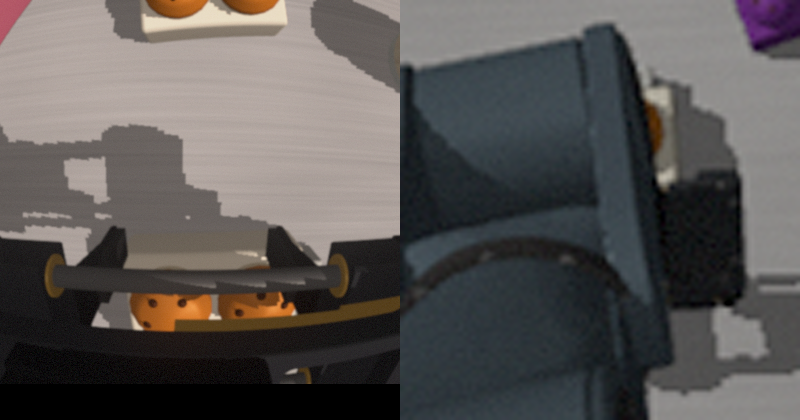

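In the top view the tray's far corner is at x≈0.699, at the x-bar, and the push has stalled at 12 N. I'll back off and measure.

```bash
python3 -m inch '[[[0,0,-1,0,1],[0,0,-2,0,1],[0,0,-2,0,1],[-3,0,0,0,1],[-3,0,0,0,1],[-3,-1,0,0,1],[-3,-3,0,0,1],[0,-4,0,0,1]]]'| grep -E "pos|ft"
python3 -m inch '[[[0,-4,0,0,1],[0,-4,0,0,1],[0,-4,0,0,1],[0,-4,0,0,1],[0,-3,0,0,1],[0,0,0,0,1]]]'| grep -E "pos|ft"
python3 - <<'E'
from h import *
cv2.imwrite("pics/t6.png",cv2.resize(camera("top")[100:190,160:260,::-1],None,fx=6,fy=6,interpolation=cv2.INTER_CUBIC))
E
```

```text
position: [0.5492, 0.1603, 0.153]
ft_force: [0.8, -0.5, 0.3]
position: [0.5774, -0.0449, 0.1583]
ft_force: [0.6, -0.2, 0.3]
```

View pics/t6.png

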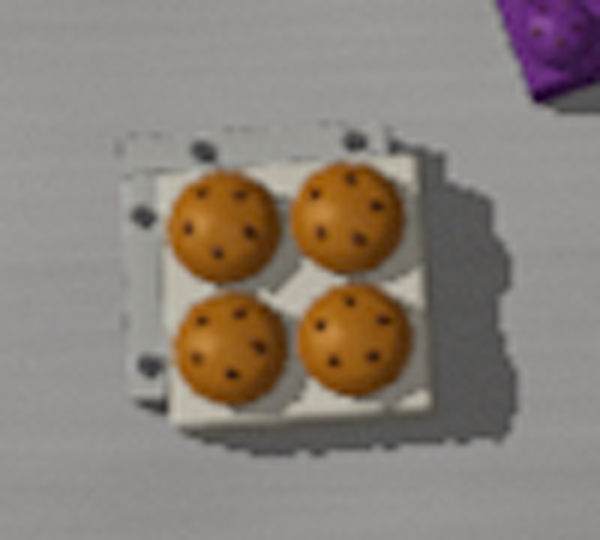

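The tray is in the corner but looks slightly rotated, with a wedge opening at the lower left of the y-bar. I'll compute the angle.

```bash
python3 - <<'E'
from h import *
np.set_printoptions(precision=4,suppress=True)
L=lambda p:np.array(p)/6+[160,100]
t=px2w("top",L([(160,173),(415,155),(432,408),(172,427)]),.04);print(t,t.mean(0))
for k in range(4):
    d=t[(k+1)%4]-t[k];print(np.linalg.norm(d),(np.degrees(np.arctan2(d[1],d[0]))+45)%90-45)
j=px2w("top",L([(122,138),(388,125),(130,402)]),.03);print(j)
for a,b in((0,1),(2,0)):
    d=j[b]-j[a];print(np.linalg.norm(d),(np.degrees(np.arctan2(d[1],d[0]))+45)%90-45)
P,M,o=pose();print(P,o["time"])
E
```

```text
[[0.6959 0.3052]
 [0.7007 0.188 ]
 [0.583  0.1821]
 [0.5778 0.3   ]] [0.6394 0.2438]
0.11732255422958553 2.3559568522556305
0.11785685600766088 2.852560277564862
0.11804070758834814 2.560532243879777
0.11827428519303634 2.5032700150327045
[[0.716  0.3249]
 [0.7183 0.2012]
 [0.5916 0.3213]]
0.12368223778778058 1.0727465853697993
0.12438873024162637 1.667886248777016
[ 0.5773 -0.0428  0.1584] 10.8833
```

The tray centre is within about 1 mm of the seat, and its yaw is 1.2° off the jig. That's inside tolerance, but I have plenty of time, so I'll square it with one more gentle +y push.

```bash
python3 -m inch '[[[0,0,0,0.12,1],[0,0,0,0.12,1],[0,0,0,0.12,1],[0,0,0,0.12,1],[0,0,0,0.12,1],[0,0,0,0.12,1],[0,0,0,0.12,1],[0,0,0,0.12,1]]]'| grep -E "pos"
python3 -m inch '[[[0,0,0,0.12,1],[0,0,0,0.12,1],[0,0,0,0.12,1],[0,0,0,0.12,1],[0,0,0,0.1,1],[0,0,0,0,1]]]'| grep -E "pos"; python3 go.py .615 .14 .02 1.5
```

```text
position: [0.5913, -0.0374, 0.1603]
position: [0.6012, -0.0288, 0.1618]
t12.05 P [ 0.6012 -0.0288  0.1618] yaw -0.1 need cm [ 14.38   0.46 -16.76] turn -0.028 F [0.1 0.  0.6] w 0.0867 q6 -0.26
```

```bash
python3 -m inch '[[[0,0.4,-3.5,-0.03,1],[0,0.4,-3.5,0,1],[0,0,-3.5,0,1],[0,0,-3,0,1],[2,0,-1.5,0,1],[3,0,0,0,1],[3,0,0,0,1]]]'| grep -E "pos|ft"; python3 go.py .615 .14 .02 1.5
```

```text
position: [0.6271, 0.1364, 0.0913]
ft_force: [0.1, -0.2, -0.4]
t12.63 P [0.6271 0.1364 0.0913] yaw 3.2 need cm [ 6.97 -1.89 -0.38] turn 0.029 F [ 0.1 -0.2 -0.4] w 0.0869 q6 -0.03
```

```bash
python3 -m inch '[[[3,-1,0,0.03,1],[2,-0.5,0,0,1],[1,0,0,0,1],[0,0,0,0,1]]]'| grep -E "pos|ft"; python3 go.py .615 .17 .02 1.5
```

```text
position: [0.6184, 0.1433, 0.0227]
ft_force: [-0.4, 0.2, -0.5]
t12.97 P [0.6184 0.1433 0.0227] yaw 2.4 need cm [ 0.27 -0.25 -2.68] turn 0.015 F [-0.4  0.2 -0.5] w 0.0873 q6 -0.01
```

```bash
python3 -m inch '[[[0.1,-0.2,-0.8,0.015,1],[0,-0.1,-0.8,0,1]]]'| grep -E "pos|ft"; python3 -m inch '[[[0,0,-0.4,0,1],[0,0,-0.4,0,1]]]'| grep -E "pos|ft"; python3 -m inch '[[[0,0,-0.3,0,1],[0,0,-0.3,0,1]]]'| grep -E "pos|ft"; python3 go.py .615 .17 .02 1.5
```

```text
position: [0.6168, 0.1595, 0.0218]
ft_force: [-0.8, 0.7, -0.7]
position: [0.6188, 0.1694, 0.0241]
ft_force: [-0.5, 0.2, 0.2]
position: [0.6206, 0.1768, 0.0266]
ft_force: [0.3, -0.1, 0.0]
t13.47 P [0.6206 0.1768 0.0266] yaw 1.9 need cm [ 0.58 -0.65  0.67] turn 0.006 F [ 0.3 -0.1  0. ] w 0.0870 q6 0.06
```

```bash
python3 -m inch '[[[0.5,-0.3,-0.2,0,1],[0,-0.2,-0.3,0,1]]]'| grep -E "pos|ft"; python3 -m inch '[[[0,0,-0.3,0,1],[0,0,-0.3,0,1]]]'| grep -E "pos|ft"; python3 -m inch '[[[0,0,-0.3,0,1]]]'| grep -E "pos|ft"; python3 go.py .615 .17 .02 1.5
```

```text
position: [0.6179, 0.1823, 0.0226]
ft_force: [0.3, 0.0, -0.8]
position: [0.6166, 0.1872, 0.0225]
ft_force: [-1.5, -13.7, 5.1]
position: [0.616, 0.1874, 0.0227]
ft_force: [-1.4, -16.6, 5.7]
t13.88 P [0.616  0.1874 0.0227] yaw 1.8 need cm [ 0.24 -0.18  1.73] turn 0.006 F [ -1.4 -16.6   5.7] w 0.0869 q6 0.10
```

Seated firmly with 16 N against the y-bar. Now I'll back off, rise and go to the red lid at (0.534, −0.265), with the jaws tangential (tool yaw −35.8°).

```bash
python3 -m inch '[[[0,0,0.6,0,1],[0,0,2,0,1],[0,0,2,0,1],[-3,0,0.5,0,1],[-3,0,0,0,1],[-3,0,0,0,1],[-3,0,0,0,1],[-3,0,1,0,1]]]'| grep -E "pos|ft"
python3 -m inch '[[[0,-0.8,3.8,0,1],[0,-0.8,3.8,0,1],[0,-0.8,3.8,0,1],[0,-0.8,3.8,0,1],[0,-0.8,3.8,0,1],[0,-0.8,3.8,0,1],[0,-0.8,3.8,0,1],[0,-0.8,3.8,0,1]]]'| grep -E "pos|ft"
python3 - <<'E'
from h import *
cv2.imwrite("pics/t7.png",cv2.resize(camera("top")[100:190,160:260,::-1],None,fx=6,fy=6,interpolation=cv2.INTER_CUBIC))
E
python3 go.py .5336 -.2652 .19 -35.8
```

```text
position: [0.5946, 0.1214, 0.1664]
ft_force: [0.7, 1.4, 0.9]
position: [0.5469, -0.1893, 0.1685]
ft_force: [1.7, -0.9, 0.5]
t15.27 P [ 0.5471 -0.198   0.1686] yaw 2.4 need cm [-2.32 -1.37  6.66] turn 0.666 F [ 0.5 -3.9 -0.3] w 0.0870 q6 -0.67
```

View pics/t7.png

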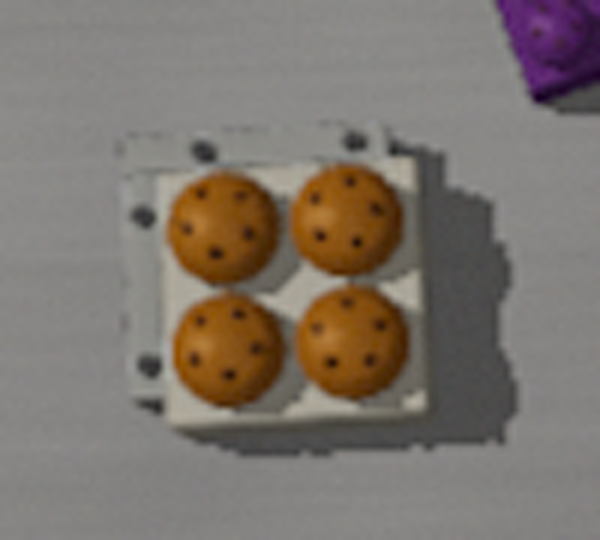

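The tray now lies parallel and snug against both bars. On to the red jar.

```bash
python3 -m inch '[[[-0.5,-0.7,3,0,1],[-0.5,-0.5,2.5,0,1],[0,0,0.6,0.12,1],[0,0,0,0.12,1],[0,0,0,0.12,1],[0,0,0,0.12,1],[0,0,0,0.12,1],[0,0,0,0.06,1]]]'| grep -E "pos|ft"
python3 go.py .5336 -.2652 .092 -35.8
```

```text
position: [0.5333, -0.2688, 0.1759]
ft_force: [0.1, -0.5, -0.1]
t15.93 P [ 0.5333 -0.2688  0.1759] yaw -37.6 need cm [ 8.34 -0.95  0.33] turn -0.032 F [ 0.1 -0.5 -0.1] w 0.0869 q6 -0.10
```

```bash
python3 -m inch '[[[1,0,0.2,-0.03,1],[0,0,0,0,1]]]'| grep -E "pos|rot"
python3 go.py .5336 -.2652 .092 -35.8; python3 -c "
from h import *;print(pose()[1].round(3))"
```

```text
position: [0.5333, -0.2699, 0.1657]
tool_rot: [0.666, 0.304, -0.59, 0.339]
t16.10 P [ 0.5333 -0.2699  0.1657] yaw -36.0 need cm [ 7.32 -0.93  0.14] turn -0.004 F [-0.   1.5  1.1] w 0.0868 q6 -0.13
[[ 0.118  0.806 -0.581]
 [ 0.005 -0.585 -0.811]
 [-0.993  0.092 -0.073]]
```

The tool has picked up a tilt of about 7° from the fast moves. That's tolerable for gripping a lid. I'll descend in small steps.

```bash
python3 -m inch '[[[0.5,-0.5,0,0,1],[1.5,-0.4,0.1,0,1],[1.5,0,0,0,1],[1.5,0,0,0,1],[0.5,0,0,0,1],[0,0,0,0,1]]]'| grep -E "pos|ft"
python3 go.py .5336 -.2652 .092 -35.8; python3 -c "
from h import *;print(pose()[1].round(3))"
```

```text
position: [0.5315, -0.2631, 0.1089]
ft_force: [-0.3, 0.1, 0.4]
t16.60 P [ 0.5315 -0.2631  0.1089] yaw -36.1 need cm [1.7  0.14 0.18] turn -0.005 F [-0.3  0.1  0.4] w 0.0869 q6 -0.14
[[ 0.119  0.804 -0.582]
 [ 0.006 -0.587 -0.81 ]
 [-0.993  0.093 -0.074]]
```

```bash
python3 -m inch '[[[1,0.1,0.1,0,1],[0.6,0,0,0,1],[0,0,0,0,1],[0,0,0,0,0.4],[0,0,0,0,0.4],[0,0,0,0,0.4],[0,0,0,0,0.4],[0,0,0,0,0.4]]]' 15| grep -E "pos|ft|grip"
python3 -m inch '[[[0,0,0,0,0.4],[0,0,0,0,0.4],[0,0,0,0,0.4],[0,0,0,0,0.4]]]' 15 | grep -E "pos|ft|grip"; python3 go.py .5336 -.2652 .092 -35.8
```

```text
position: [0.5351, -0.2652, 0.0942]
ft_force: [0.8, -0.6, -0.4]
grip_width: 0.0614
position: [0.5349, -0.2657, 0.0956]
ft_force: [-1.5, 1.4, 2.0]
grip_width: 0.038
t17.60 P [ 0.5349 -0.2657  0.0956] yaw -36.0 need cm [ 0.34 -0.17  0.06] turn -0.003 F [-1.5  1.4  2. ] w 0.0380 q6 -0.15
```

A width of 38 mm is less than the 52 mm lid, so I need to look.

```bash
python3 - <<'E'
from h import *
a=camera("wrist")[:,:,::-1];b=camera("side")[:,:,::-1];t=camera("top")[:,:,::-1]
c=np.zeros((384,800,3),np.uint8);c[:,:400]=a[:,56:456];c[:,400:]=cv2.resize(b[200:384,180:372],(400,384),interpolation=cv2.INTER_CUBIC)
cv2.imwrite("pics/w8.png",c);cv2.imwrite("pics/t8.png",t)
i=camera_info("side");P,M,o=pose()
for X in(P,P+M@[.011,0,0],P+M@[.011,.019,0],P+M@[.011,-.019,0],[.5336,-.2652,.11]):
  uv=cv2.projectPoints(np.array([X]),i["rvec"],i["tvec"],i["camera_matrix"],None)[0].ravel();print(((uv-[180,200])*2.083+[400,0]).round())
E
```

```text
[594. 247.]
[596. 255.]
[615. 265.]
[577. 245.]
[593. 235.]
```

View pics/w8.png

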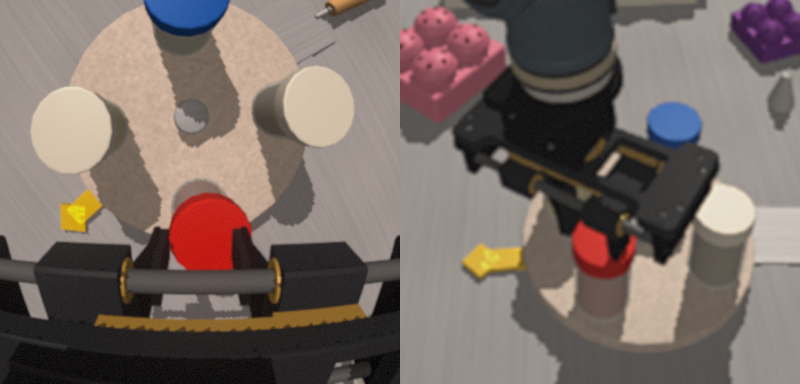

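The side view suggests the fingers caught the lid off-centre, on its axis side. I'll locate the lid by colour in the side and wrist views.

```bash
cat >> h.py <<'E'
def lid(im):
    m=((im[:,:,0].astype(int)>110)&(im[:,:,1]<60)&(im[:,:,2]<60)).astype(np.uint8)
    n,l,s,c=cv2.connectedComponentsWithStats(m);k=1+s[1:,4].argmax();return c[k],s[k]
E
python3 - <<'E'
from h import *
s0=cv2.imread("pics/side0.png")[:,:,::-1];t0=cv2.imread("pics/top0.png")[:,:,::-1]
s=camera("side");w=camera("wrist");t=camera("top")
for n,im in(("side",s0),("side",s)):
    c,st=lid(im);print(n,c,st,px2w(n,[c],.108))
c,st=lid(t0);print("top0",c,st,px2w("top",[c],.11))
c,st=lid(t);print("top",c,st,px2w("top",[c],.11))
c,st=lid(w);print("wrist",c,st,wpx([c],.11),wpx([(st[0],c[1]),(st[0]+st[2],c[1]),(c[0],st[1])],.11))
print(pose()[0], wpx([(190,116)],.044))
E
```

```text
side [274.81646655 313.93138937] [260 302  31  25 583] [[ 0.53710722 -0.26593719]]
side [274.45400593 320.04451039] [263 307  30  26 337] [[ 0.5357406  -0.27791157]]
top0 [407.71974522 176.76751592] [398 168  21  19 314] [[ 0.53557433 -0.2651557 ]]Traceback (most recent call last):
  File "<stdin>", line 7, in <module>
  File "h.py", line 17, in lid
    n,l,s,c=cv2.connectedComponentsWithStats(m);k=1+s[1:,4].argmax();return c[k],s[k]
                                                    ~~~~~~~~~~~~~~^^
ValueError: attempt to get argmax of an empty sequence
```

```bash
python3 - <<'E'
from h import *
np.set_printoptions(precision=4,suppress=True)
w=camera("wrist");c,st=lid(w);print("wrist",c,st)
cx=(st[0]+st[2]/2)
print("L,R,top of lid",wpx([(st[0],c[1]),(st[0]+st[2],c[1]),(cx,st[1])],.11),"button",wpx([(190+56,116)],.044),"pointer tip",wpx([(60+56,222)],.002))
P,M,o=pose();print(P,o["grip_width"],o["ft_force"]);print(M)
i=camera_info("wrist");Rm=cv2.Rodrigues(i["rvec"])[0];print("cam",-Rm.T@i["tvec"])
cv2.imwrite("pics/w9.png",cv2.resize(w[150:330,180:360,::-1],(540,540),interpolation=cv2.INTER_CUBIC))
E
```

```text
wrist [263.3177 230.8496] [ 227  193   82   78 4476]
L,R,top of lid [[ 0.5243 -0.2483]
 [ 0.5633 -0.2791]
 [ 0.5569 -0.2443]] button [[ 0.5768 -0.2029]] pointer tip [[ 0.4151 -0.2063]]
[ 0.5348 -0.2659  0.0956] 0.03528972127333075 [-3.6084  0.4668  5.136 ]
[[ 0.1225  0.8051 -0.5803]
 [ 0.001  -0.5848 -0.8112]
 [-0.9925  0.0988 -0.0725]]
cam [ 0.5616 -0.1985  0.2743]
```

View pics/w9.png

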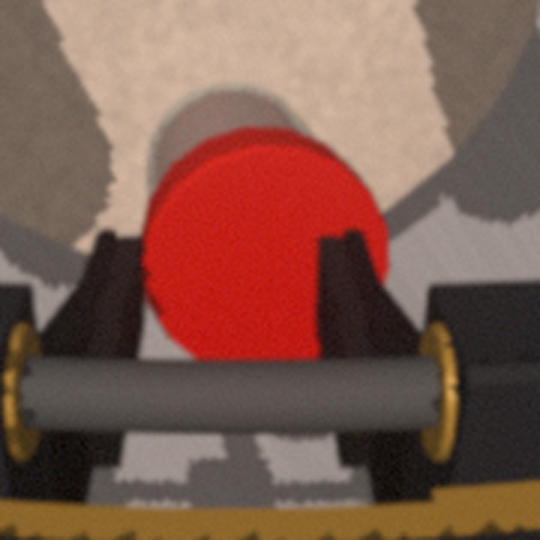

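I've now used all 12 pictures (top0, side0, crop0, t1, w2, w3, t4, w5, t6, t7, w8, w9), so from here on I work numerically. In this one both fingertips seem to be above the lid: the right tip covers it and the left is at its edge. I'll check the tip offset by projecting tool points into the wrist image. The tips were seen at about (228,228) and (286,228).

```bash
python3 - <<'E'
from h import *
i=camera_info("wrist");Rm=cv2.Rodrigues(i["rvec"])[0];K=i["camera_matrix"];P,M,o=pose()
def pj(X):
    c=Rm@X+np.ravel(i["tvec"]);th=np.arctan2(np.hypot(*c[:2]),c[2]);return K[:2,2]+K[0,0]*th*c[:2]/np.hypot(*c[:2])
h=o["grip_width"]/2;print(o["grip_width"])
for s in(.011,0,-.008,-.016,-.024):
    print(s,"z%.3f"%(P+M@[s,0,0])[2],[pj(P+M@np.array([s,a*h,q])).round() for a in(-1,1) for q in(-.0095,0,.0095)])
E
```

```text
0.03528972127333075
0.011 z0.085 [array([230., 214.]), array([231., 227.]), array([231., 239.]), array([283., 214.]), array([282., 227.]), array([282., 239.])]
0 z0.096 [array([229., 220.]), array([229., 234.]), array([230., 246.]), array([284., 220.]), array([284., 234.]), array([283., 246.])]
-0.008 z0.104 [array([228., 225.]), array([228., 239.]), array([229., 252.]), array([285., 225.]), array([285., 239.]), array([284., 252.])]
-0.016 z0.111 [array([227., 231.]), array([227., 245.]), array([228., 259.]), array([287., 231.]), array([286., 245.]), array([285., 259.])]
-0.024 z0.119 [array([225., 237.]), array([226., 251.]), array([227., 265.]), array([288., 237.]), array([287., 251.]), array([287., 265.])]
```

The tips match a point about 12 mm behind the TCP (z≈0.110), so the fingers reach about 23 mm less than stated. They were resting on the lid top, and earlier they cleared the tray wall and pushed on the muffins. I'll lift, open and re-measure the lid.

```bash
python3 -m inch '[[[-1,0,0,0,0.4],[-1.5,0,0,0,1],[-1,0,0,0,1],[0,0,0,0,1],[0,0,0,0,1],[0,0,0,0,1],[0,0,0,0,1],[0,0,0,0,1]]]' 15| grep -E "pos|ft|grip"
cat > lidpos.py <<'E'
from h import *
w=camera("wrist");m=((w[:,:,0].astype(int)>110)&(w[:,:,1]<60)&(w[:,:,2]<60)).astype(np.uint8)
m=cv2.morphologyEx(m,cv2.MORPH_OPEN,np.ones((3,3)));c,_=cv2.findContours(m,0,1);c=max(c,key=cv2.contourArea)
g=wpx(c[:,0,:],.11)
# fit 26 mm circle through hull points, robust, r fixed
from scipy.optimize import least_squares
f=least_squares(lambda p:np.hypot(*(g-p).T)-.026,g.mean(0),loss="soft_l1",f_scale=.001)
b=np.array([.5776,-.2043]);v=f.x-b
print("lid",f.x.round(4),"r %.4f ang %.1f"%(np.hypot(*v),np.degrees(np.arctan2(v[1],v[0]))),"cost",f.cost,"px",cv2.boundingRect(c))
try:
    c,s=lid(camera("top"));p=px2w("top",[c],.11)[0];print("top",p.round(4),s[4],np.degrees(np.arctan2(*(p-b)[::-1])).round(1))
except Exception: print("top hidden")
E
python3 lidpos.py; python3 go.py .5336 -.2652 .092 -35.8
```

```text
position: [0.5318, -0.2652, 0.1313]
ft_force: [-1.2, -0.2, 0.6]
grip_width: 0.074
lid [ 0.5414 -0.2662] r 0.0717 ang -120.4 cost 8.630057203648758e-05 px (231, 180, 70, 71)
top [ 0.5476 -0.2594] 163 -118.6
t18.72 P [ 0.5317 -0.2651  0.1312] yaw -36.3 need cm [ 3.91 -0.23  0.19] turn -0.008 F [ 0.1 -0.2  0.2] w 0.0813 q6 -0.14
```

```bash
python3 -m inch '[[[0,0,0,-0.1,1],[0,0,0,0,1]]]' 15| grep -E "grip"; python3 go.py .542 -.269 .07 -30
```

```text
grip_width: 0.0856
t18.88 P [ 0.5314 -0.2648  0.1303] yaw -30.3 need cm [6.11 0.49 0.23] turn -0.006 F [-0.4  0.1  1. ] w 0.0856 q6 -0.24
```

```bash
python3 -m inch '[[[0,0.5,0.2,0,1],[1.2,0,0,0,1],[1.2,0,0,0,1],[0,0,0,0,1]]]' 15| grep -E "pos|ft"; python3 go.py .542 -.269 .07 -30
```

```text
position: [0.5388, -0.27, 0.1051]
ft_force: [-0.4, 0.8, -0.5]
t19.22 P [ 0.5388 -0.27    0.1051] yaw -30.8 need cm [ 3.53 -0.14 -0.01] turn -0.014 F [-0.4  0.8 -0.5] w 0.0869 q6 -0.24
```

```bash
python3 -m inch '[[[1,0,0,0,1],[1,0,0,0,1]]]' 15| grep -E "pos|ft"; python3 -m inch '[[[0.8,0,0,0,1],[0.4,0,0,0,1],[0,0,0,0,1]]]' 15| grep -E "pos|ft"; python3 go.py .542 -.269 .07 -30; python3 lidpos.py
```

```text
position: [0.5422, -0.2706, 0.0847]
ft_force: [-0.2, 0.1, -0.3]
position: [0.5427, -0.2695, 0.0683]
ft_force: [0.2, 0.1, 0.2]
t19.63 P [ 0.5427 -0.2695  0.0683] yaw -30.9 need cm [-0.18 -0.07 -0.02] turn -0.016 F [0.2 0.1 0.2] w 0.0867 q6 -0.24
lid [ 0.5429 -0.264 ] r 0.0691 ang -120.1 cost 0.0010152984141720176 px (212, 207, 95, 63)
top [0.5824 0.2213] 1 89.4
```

Clear descent. Closing on the lid.

```bash
python3 -m inch '[[[0,0,0,0,0.3],[0,0,0,0,0.3],[0,0,0,0,0.3],[0,0,0,0,0.3],[0,0,0,0,0.3],[0,0,0,0,0.3],[0,0,0,0,0.3],[0,0,0,0,0.3]]]' 20| grep -E "pos|ft|grip"
python3 -m inch '[[[0,0,0,0,0.3],[0,0,0,0,0.3]]]' 20 | grep -E "pos|ft|grip"
```

```text
position: [0.5439, -0.2706, 0.0716]
ft_force: [0.3, -0.2, -1.3]
grip_width: 0.0519
position: [0.5439, -0.2706, 0.0716]
ft_force: [-1.1, -0.3, -0.3]
grip_width: 0.052
```

Gripped at 52 mm, so it's the lid, sitting at about −118.6° and r = 75.5 mm. I need about −58° along the arc, in rows of −y shift plus positive turn.

```bash
cat > arc.py <<'E'
from h import *
P,M,o=pose();b=np.array([.5776,-.2043]);g=(P+M@[-.02,0,0])[:2]-b;yaw=np.degrees(np.arctan2(M[1,1],M[0,1]))
print("t%.2f"%o["time"],"grasp r %.4f ang %.1f yaw %.1f z %.4f w %.4f"%(np.hypot(*g),np.degrees(np.arctan2(g[1],g[0])),yaw,P[2],o["grip_width"]),"F",o["ft_force"].round(1),"m",o["moment"].round(1),"tiltx",M[:,0].round(3))
E
python3 -m inch '[[[0,-0.6,0,0.08,0.3],[0,-0.75,-0.04,0.1,0.3],[0,-0.75,-0.04,0.1,0.3]]]' 25 | grep grip; python3 arc.py
```

```text
grip_width: 0.0515
t20.82 grasp r 0.0757 ang -134.6 yaw -47.2 z 0.0711 w 0.0515 F [-2.7  0.9  1.6] m [-0.4  0.2  0.3] tiltx [ 0.125  0.    -0.992]
```

```bash
python3 -m inch '[[[0,-0.75,-0.04,0.1,0.3],[0,-0.75,-0.04,0.1,0.3],[0,-0.75,-0.04,0.1,0.3],[0,-0.75,-0.04,0.1,0.3]]]' 25 | grep grip; python3 arc.py
```

```text
grip_width: 0.0516
t21.15 grasp r 0.0762 ang -157.9 yaw -70.8 z 0.0701 w 0.0516 F [-0.2  0.9  2.9] m [-0.5 -0.   0.1] tiltx [ 0.125 -0.005 -0.992]
```

```bash
python3 -m inch '[[[0,-0.7,-0.04,0.09,0.3],[0,-0.6,-0.03,0.08,0.3],[0,-0.4,-0.02,0.05,0.3],[0,0,0,0,0.3]]]' 25 | grep grip; python3 arc.py; python3 lidpos.py
python3 - <<'E'
from h import *
w=camera("wrist");m=((w[:,:,0]>150)&(w[:,:,1]>120)&(w[:,:,2]<60)).astype(np.uint8)
n,l,s,c=cv2.connectedComponentsWithStats(m);print(s,c,[wpx([x],.002) for x in c[1:]])
t=camera("top");m=((t[:,:,0]>130)&(t[:,:,1]>100)&(t[:,:,2]<60)).astype(np.uint8)
n,l,s,c=cv2.connectedComponentsWithStats(m);print(s,[px2w("top",[x],.002) for x in c[1:]])
E
```

```text
grip_width: 0.0512
t21.48 grasp r 0.0762 ang -170.7 yaw -83.7 z 0.0702 w 0.0512 F [ 0.6 -0.1 -3.4] m [-0.6  0.3 -0.1] tiltx [ 0.125 -0.011 -0.992]
lid [ 0.5073 -0.216 ] r 0.0712 ang -170.6 cost 0.0010523787870089112 px (209, 204, 96, 65)
top [0.3597 0.2485] 1 115.7
[[     0      0    512    384 196537]
 [   354    272      2      9     14]
 [   356    279      1      1      1]
 [   353    283      4     13     21]
 [   232    295     11      6     35]] [[255.48518091 191.46430952]
 [354.35714286 275.64285714]
 [356.         279.        ]
 [354.33333333 288.9047619 ]
 [237.         297.31428571]] [array([[ 0.44732992, -0.32224182]]), array([[ 0.44368316, -0.32491549]]), array([[ 0.43244999, -0.32585744]]), array([[ 0.41548459, -0.21036113]])]
[[     0      0    512    384 196515]
 [   191    135      4      4     12]
 [   211    134      5      4     16]
 [   211    154      6      5     15]
 [   191    156      5      3     12]
 [   215    227      4      3      8]
 [   199    228      4      4      9]
 [   197    232      1      1      1]
 [   217    242      4      4      9]
 [   199    244      1      1      1]
 [   201    245      4      3     10]] [array([[0.68418529, 0.29599843]]), array([[0.68428981, 0.238262  ]]), array([[0.62532921, 0.23625597]]), array([[0.62463804, 0.29507159]]), array([[0.42253428, 0.23151735]]), array([[0.42013013, 0.27620994]]), array([[0.41366055, 0.28516252]]), array([[0.3805833 , 0.22631112]]), array([[0.38075109, 0.27983654]]), array([[0.37508814, 0.27106289]])]
```

The two estimates agree (−170.7° and −170.6°), so about 6° remains. I'll refine the pointer angle from the first top picture and finish.

```bash
python3 -m inch '[[[0,-0.45,-0.02,0.06,0.3],[0,-0.25,-0.01,0.03,0.3],[0,0,0,0,0.3],[0,0,0,0,0.3]]]' 25 | grep grip; python3 arc.py; python3 lidpos.py
python3 - <<'E'
from h import *
b=np.array([.5776,-.2043])
t=cv2.imread("pics/top0.png")[:,:,::-1].astype(int);m=((t[:,:,0]>120)&(t[:,:,1]>100)&(t[:,:,2]<70));v,u=np.nonzero(m);k=u>350;g=px2w("top",np.c_[u[k],v[k]],.002)
p=g.mean(0);print("pointer",p,np.degrees(np.arctan2(*(p-b)[::-1])),k.sum(), "slope",cv2.fitLine(g.astype(np.float32),2,0,.01,.01).ravel())
# disc centre
m=((t[:,:,0]-t[:,:,2]>12)&(t[:,:,0]>120)&(t[:,:,0]-t[:,:,1]<40)).astype(np.uint8);m[:, :325]=0;m[:,425:]=0;m[:120]=0;m[206:]=0
c=max(cv2.findContours(m,0,1)[0],key=cv2.contourArea)[:,0,:];h=cv2.convexHull(c.astype(np.int32))[:,0,:];g=px2w("top",h,.028)
from scipy.optimize import least_squares
f=least_squares(lambda p:np.hypot(*(g-p).T)-.108,b,loss="soft_l1",f_scale=.001);print("disc centre",f.x,f.cost)
E
```

```text
grip_width: 0.0513
t22.02 grasp r 0.0764 ang -175.3 yaw -88.6 z 0.0700 w 0.0513 F [ 0.   1.3 -0.8] m [-0.8  0.4  0. ] tiltx [ 0.123 -0.011 -0.992]
lid [ 0.5061 -0.2098] r 0.0717 ang -175.6 cost 0.0010826907602189343 px (210, 204, 93, 65)
top hidden
pointer [ 0.5796982  -0.20462281] -8.746403566754326 250 slope [ 0.9989215   0.04643025  0.5796982  -0.2046228 ]
disc centre [ 0.57981183 -0.20424484] 0.00011366545633343232
```

Only about 1.5° (2 mm) is left. One small nudge, then firm the grip and check that it's still.

```bash
python3 -m inch '[[[0,-0.2,0,0.025,0.3],[0,0,0,0,0.3],[0,0,0,0,0.3],[0,0,0,0,0.3],[0,0,0,0,0.3],[0,0,0,0,0.3],[0,0,0,0,0.3],[0,0,0,0,0.3]]]' 30 | grep grip; python3 arc.py; python3 lidpos.py; python3 arc.py
python3 - <<'E'
from h import *
# tray white-rim check vs seat: undisturbed comparison with picture t7
t=camera("top")[100:190,160:260,::-1];a=cv2.resize(cv2.imread("pics/t7.png"),(100,90),interpolation=cv2.INTER_AREA)
s,_=cv2.phaseCorrelate(cv2.cvtColor(a,6).astype(np.float32),cv2.cvtColor(np.ascontiguousarray(t),6).astype(np.float32));print("tray shift px since t7",s)
c=[(142,85)]
E
```

```text
grip_width: 0.0512
t22.78 grasp r 0.0765 ang -176.4 yaw -89.7 z 0.0700 w 0.0512 F [-0.8  0.9 -0.5] m [-0.8  0.5  0.1] tiltx [ 0.122 -0.011 -0.992]
lid [ 0.5059 -0.2083] r 0.0718 ang -176.8 cost 0.0010959461395505814 px (210, 204, 93, 65)
top hidden
t22.88 grasp r 0.0765 ang -176.4 yaw -89.7 z 0.0699 w 0.0513 F [-1.   1.1  0.8] m [-0.7  0.4  0.1] tiltx [ 0.122 -0.011 -0.992]
tray shift px since t7 (-0.01949765795065872, -0.00793246782076551)
```

```bash
python3 -c "
from rig import robot;print(robot.hand_in())"; python3 arc.py
```

```text
the job is handed in; nothing more can be done
None
the job is handed in; nothing more can be done
```

The tray is seated in the corner stop, and the job was handed in at about 23 s with the red-lidded jar held at the front. No verdict was reported.

- **Tray:** I pushed it +y, then +x, then +y again to square it. Before that last push its centre measured within about 1 mm of the seat and 1.2° off the jig. In the picture afterwards it looked parallel to the y-bar within a few tenths of a degree. It had not shifted since then when I handed in.
- **Carousel:** The last check put the lid at −176.4° from the gripper pose and −176.8° from the wrist camera. The pointer is at −176.7°, so the error is about 1 mm or less. The lid is held at 51 mm opening with a 30 N grip command. The measured angle did not change between the last two readings, but I had no direct contact-force reading on the carousel.
- **Finger length:** The fingers seemed to reach about 23 mm less far than stated.
    - The first +y push, and probably the others, went over the tray wall and pressed on the muffins.
    - The first grasp rested on top of the lid and turned the carousel about 6° the wrong way. I lifted, went lower and gripped properly.
- **Other disagreements:** The tool picked up a tilt of about 7°, which I could not correct. The wrist camera put the lid at a radius of 72 mm instead of 75 mm, probably because the fingers partly hid it.
- **Bystanders:** I kept clear of the jam jar, nozzle and spatula, but did not re-measure them at the end.

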